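Pack the desk caddy and hold it level

ROBOT

A 6-joint arm with a two-finger parallel gripper is mounted at the origin on the work surface. World frame = base frame: x ahead of the robot, y to its left, z up, the work surface at z = 0. Lengths are in m, angles in rad, forces in N, time in s.
With the tool pointing down it reaches from about 0.35 to 0.775 m from the base axis. Payload 5.5 kg.
Tool frame: the origin (TCP) lies at the very end of the fingers, on their centre line; the grasp point (between the pads) lies 19 mm behind it; z points along the fingers, y is the line along which they close (so a half turn about z gives the same grasp; the last joint's range is limited). The gripper opens to 85 mm and grips with 20 to 120 N. Pads are 22 mm wide; open, the fingers measure 114 mm over their backs; the gripper's body (76 mm by 85 mm) begins 54 mm behind the grasp point. The pads swing forward as they close: fully open they stand 13 mm farther back than shut.
Start: joints at [-1.436, 0.313, 0.046, 1.304, 0, 1.431], TCP at [0.156, -0.553, 0.231] pointing down, gripper open.
Joint ranges: [-2.76, 2.76], [-0.86, 1.69], [-1.03, 1.26], [-2.2, 2.34], [-1.47, 1.5], [-3.14, 3.14]. Speed limits (rad/s): [2.57, 2.57, 3.14, 3.14, 3.14, 3.14].

INTERFACE

Orientations are given as a unit quaternion [w, x, y, z].
In Python, from workcell import env, imaging, ticket gives the robot as it stands. The module is installed in compiled form; this text tells all that it offers.
- The arm moves only by the tool apply_moves, never from a script. Its argument "rows" is a list of rows, each an object with "xyz": the shift along the tool's x, y, z in mm, a list of three; "turn": the turn, a rotation vector about the tool's x, y, z in rad, a list of three; "grip": the opening, from 0 (shut) to 1 (fully open). A call has 1 to 12 rows; each row is the pose to reach, as a shift and turn from the pose commanded when the call began, along the tool's axes at that moment; what a row does not reach only later rows make up. A row lasts 1/12 s, in which the tool goes at most 41.7 mm and 7.16 degrees, less where a joint would pass 70% of its speed; a pose out of reach is approached as far as the arm can. A call with a gripper value outside its range is refused whole. The fingers move at their own pace and stop on an object; "force" is the grip in N (left out, the last holds). Time passes only in rows, so rows that repeat a pose let the fingers close. It gives the time, the measured TCP pose, the force, the opening and the grip force at its end, in the units of the state.
- env.get_state(): the state, without advancing time (a new reading comes with each control period).
- imaging.read_camera(name): name is "scene" or "top" or "wrist"; returns a dict with "color" (400x640x3 uint8, blue, green, red), "z_map" (400x640 float32, m along the optical axis (not along the pixel's ray), 0 where there is no reading), "camera_matrix" (3x3 intrinsics, pixels), "view" (4x4, takes a point from world to camera coordinates). Camera axes: x right, y down, z forward; pixel columns grow to the right and rows downward; lengths in m; the calibration is good to about 2 mm. A picture is of the moment at which its call begins.
- ticket.hand_in(): hands the job in; it is judged then, once.
The state is a dict: "clock": time; "joint_pos": joint angles; "qvel": joint speeds; "tau": joint torques, N m; "tcp_pos": TCP position; "orientation": TCP orientation; "wrist_force": force on the tool from outside, world axes, zero at the start; "ft_torque": the same for the moment, N m; "finger_gap": finger opening in m; "grip_force": force on a finger pad.
Only numpy, scipy, OpenCV 4.12 (cv2) and the standard library are available. Lean on these libraries where they do the work, as an engineer would, in place of code of your own. Each camera call takes 0.05 s, during which the arm holds its last target. There are 200 camera calls.

TASK

Pack up the long wooden desk caddy: set the stapler down on its base on the flat pad of notes in the caddy's end bay (the tape dispenser has the other end bay) and let go of it, with the caddy still standing on the desk. Then take the caddy by its bar handle, lift it about 10 cm clear of the desk and hold it there level and steady with everything still in it, disturbing nothing else on the desk; finish while holding it in the air, do not put it down.

Things in the scene. Friction and masses are not known exactly. Their poses are not given: they have to be found in the camera images.
- caddy: Loose plywood caddy, an open tray 106 mm (x) by 360 mm (y), 0.36 kg empty; walls 40 mm high, 6 mm thick, floor 6 mm. Origin at the centre of its underside, z up. Two cross walls make a middle bay (pencils flat on its floor, under the handle) and two end bays 94 mm (x) by 132 mm (y) inside, centred at y = +108 and -108 mm: one holds the tape dispenser, the other the notes; which changes.
- caddy_handle (a point): Centre of the caddy's bar handle, 104 mm above the underside and midway along the caddy. The bar runs along the caddy's y: 14 mm thick (x), 22 mm tall (z), 72 mm long and free between two 26 mm wide uprights (at y = +-39 mm, up to 115 mm high). Axes as the caddy's.
- stapler_center (a point): Loose stapler with a black top, on the desk left or right of the caddy: 100 mm long (x), 34 mm wide at the base, 28 mm at the top arm (its upper 22 mm), 48 mm tall, 0.1 to 0.2 kg, rigid. This point is its centre, 24 mm above its underside; z up. It fits the bay only lengthwise, its x along the caddy's y, either way round.
- tape_center (a point): Black desk tape dispenser in one end bay of the caddy: 50 mm (x) by 110 mm (y), 66 mm tall, about 0.2 kg, so it balances the stapler and notes. This point is its centre, 33 mm above its underside. It stays where it is.
- notes_center (a point): Pad of plain white notes lying flat on the floor of the other end bay: 76 mm (x) by 100 mm (y), 10 mm thick, 60 g. This point is its centre, 5 mm above its underside. The stapler goes on it (pad top 16 mm above the caddy's underside).
- punch: Bystander: two-hole punch, steel on a rubber base, 100 by 110 mm, 51 mm tall, on the desk on the other side of the caddy from the stapler. Origin at the centre of its underside.
- calculator: Bystander: grey calculator, 135 (x) by 85 (y) by 18 mm, on the desk between the caddy and the robot. Origin at the centre of its underside.
- mug: Bystander: white mug, radius 40 mm, 80 mm tall, handle to its +y. Origin at the centre of its underside.
- tape_roll: Bystander: cardboard ring (roll of packing tape) lying flat, 96 mm across, 24 mm tall. Origin at the centre of its underside.
- eraser: Bystander: eraser, 58 by 22 by 13 mm. Origin at the centre of its underside.
- clip_tin: Bystander: round metal tin, 75 mm across, 25 mm tall. Origin at the centre of its underside.
There are look-alikes about, which are no part of the job. What is shaped like the part that bears stapler_center but blue or green is not meant.

How it is judged:
By the outcome, as a careful person would: the job done as asked, in the order asked, and still so for the second after the job is handed in, while the arm keeps its last pose, push and grip.
It also fails if it takes over 54 s, if anything falls off the work surface, if the arm or the gripper's body presses on something with over 40 N, if the wrist force passes 120 N, or if a joint passes its speed limit or range.

## Working session

There is one attempt and no reset: what is moved stays moved. The work goes in short steps, Python scripts to look and compute and a tool call to move; the robot and the scene stay as the last step left them, time stands still between calls to the robot, and variables do not carry over. Pictures are saved under pics/ and viewed, at most 10 in all, crops included, and the job is handed in when it is done.

Besides the shell and the picture viewer there is one more tool, called after "Request:" by a JSON object that holds its "name" and its "arguments". apply_moves: Moves the arm, as the interface text tells. Its arguments: {"type":"object","properties":{"rows":{"type":"array"},"force":{"type":"number"}},"required":["rows"]}

```bash
mkdir -p pics; python3 - <<'E'
from workcell import env, imaging
import cv2, numpy as np
s=env.get_state(); print(s)
for n in ("scene","top"):
    d=imaging.read_camera(n); cv2.imwrite(f"pics/{n}0.png",d["color"]); np.savez(f"{n}0.npz",**d)
    print(n,d["camera_matrix"].round(1).tolist(),d["view"].round(3).tolist())
E
```

```text
{'clock': 0.0, 'joint_pos': array([-1.43559408e+00,  3.13986761e-01,  4.49712297e-02,  1.30362627e+00,
       -1.01011394e-05,  1.43120020e+00]), 'qvel': array([ 0.00136207, -0.00106083, -0.00111768,  0.00072283,  0.00075541,
       -0.00067201]), 'tau': array([-1.17494288e-03, -4.80626822e+01,  2.98532903e+01,  1.93363521e-02,
       -4.68939311e-05,  9.84918728e-06]), 'tcp_pos': array([ 0.15594615, -0.55290179,  0.23041349]), 'orientation': array([-9.22747794e-04,  9.90575150e-01,  1.36967226e-01, -3.02335710e-06]), 'wrist_force': array([ 0.04637936, -0.06482296,  0.08834037]), 'ft_torque': array([-0.06794062,  0.05627647,  0.05659397]), 'grip_force': 0.0, 'finger_gap': 0.08555196326392657}
scene [[423.2, 0.0, 323.1], [0.0, 423.2, 196.8], [0.0, 0.0, 1.0]] [[0.589, 0.808, -0.0, -0.34], [0.671, -0.489, -0.557, -0.26], [-0.45, 0.327, -0.831, 1.811], [0.0, 0.0, 0.0, 1.0]]
top [[405.6, 0.0, 321.5], [0.0, 405.6, 199.7], [0.0, 0.0, 1.0]] [[-0.008, -1.0, 0.003, 0.056], [-0.981, 0.008, -0.191, 0.516], [0.191, -0.004, -0.982, 1.109], [0.0, 0.0, 0.0, 1.0]]
```

View pics/top0.png

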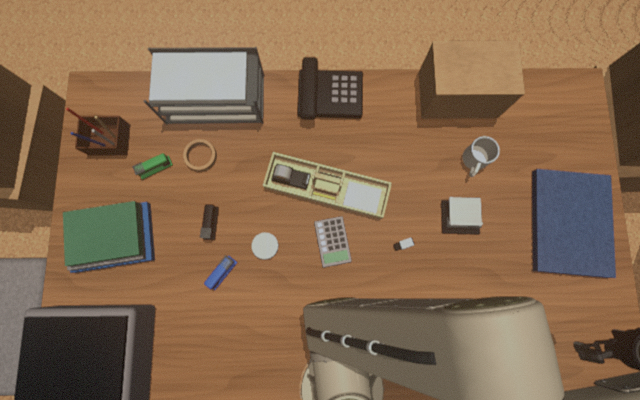

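View pics/scene0.png

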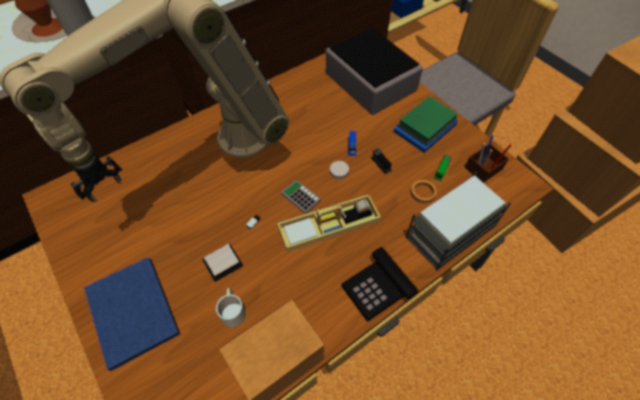

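The top view shows the black stapler at about (208,222) and the caddy centred near (327,185). The notes are in its right (-y) bay at (364,195) and the tape is on the left at (293,177). The punch is at (464,213), and the blue and green staplers are decoys.

```bash
cat > h.py <<'E'
import numpy as np, cv2
def pts(d):
    z=d["z_map"]; K=d["camera_matrix"]; V=d["view"]
    v,u=np.mgrid[:z.shape[0],:z.shape[1]]
    c=np.stack([(u-K[0,2])/K[0,0]*z,(v-K[1,2])/K[1,1]*z,z],-1)
    return (c-V[:3,3])@V[:3,:3]   # R^T (c-t)
def proj(d,p):
    c=d["view"][:3,:3]@np.asarray(p,float)+d["view"][:3,3]; q=d["camera_matrix"]@c; return q[:2]/q[2]
def rect(P,m):
    r=cv2.minAreaRect((P[m][:,:2]*1000).astype(np.float32)); b=cv2.boxPoints(r)
    e=b[1]-b[0],b[2]-b[1]; l=max(e,key=np.linalg.norm)
    return np.array(r[0]).round(1),np.array(r[1]).round(1),(np.arctan2(l[1],l[0])%np.pi).round(3)
def win(m,u0,u1,v0,v1):
    w=np.zeros_like(m); w[v0:v1,u0:u1]=m[v0:v1,u0:u1]; return w
E
python3 - <<'E'
from h import *
d=dict(np.load("top0.npz")); P=pts(d); Z=P[...,2]; c=d["color"]
print("desk z",np.median(Z[250:290,400:440]), np.median(Z[180:200,210:250]))
for n,w,a,b in (("caddy",(255,400,145,225),.03,.13),("handle",(300,350,165,205),.09,.13),("stapler",(195,222,200,245),.035,.06),("staplerall",(195,222,200,245),.01,.06),("punch",(440,490,190,240),.02,.07),("calc",(310,355,210,270),.01,.03),("tin",(245,285,228,262),.015,.04),("blue",(200,240,250,295),.03,.06),("notes",(340,390,175,215),.01,.025)):
    m=win((Z>a)&(Z<b),*w); print(n,m.sum(),rect(P,m),np.percentile(Z[m],[5,50,95]).round(4))
E
```

```text
desk z 0.00016354553507276655 0.00045198836492613213
caddy 1492 (array([565.9,  35.8]), array([360.9, 108.2]), np.float32(1.301)) [0.0329 0.0412 0.1155]
handle 222 (array([564.5,  35.9]), array([84.1, 25.3]), np.float32(1.315)) [0.0986 0.1143 0.1179]
stapler 374 (array([459.3, 377.9]), array([31.5, 98.5]), np.float32(3.081)) [0.0402 0.048  0.0519]
staplerall 427 (array([459.3, 376.2]), array([32.3, 98.5]), np.float32(3.04)) [0.0119 0.0474 0.0518]
punch 1027 (array([ 478.5, -355.2]), array([99. , 85.4]), np.float32(1.535)) [0.0354 0.0505 0.0548]
calc 1372 (array([410.7,   4. ]), array([146.6, 121.8]), np.float32(0.18)) [0.013  0.0171 0.0213]
tin 548 (array([389.3, 215.3]), array([71.7, 72.1]), np.float32(1.579)) [0.0217 0.0254 0.0288]
blue 397 (array([315.6, 339.7]), array([29.8, 97.6]), np.float32(2.488)) [0.0401 0.0477 0.0515]
notes 953 (array([535.8, -63. ]), array([142.8, 102. ]), np.float32(1.302)) [0.0117 0.016  0.0206]
```

```bash
cat > go.py <<'E'
import sys,numpy as np
from scipy.spatial.transform import Rotation as R
from workcell import env
def go(x,y,z,yaw):
    s=env.get_state(); q=s["orientation"]; r=R.from_quat([*q[1:],q[0]])
    t=R.from_euler('z',yaw)*R.from_euler('x',np.pi)
    d=r.inv().apply(np.array([x,y,z])-s["tcp_pos"]*1000)
    print("xyz",d.round(1),"turn",(r.inv()*t).as_rotvec().round(3),"clk",s["clock"].round(2))
if __name__=="__main__": go(*map(float,sys.argv[1:]))
E
python3 go.py 450 -200 200 1.6; python3 go.py 480 50 200 1.6
```

```text
Traceback (most recent call last):
  File "go.py", line 9, in <module>
    if __name__=="__main__": go(*map(float,sys.argv[1:]))
                             ~~^^^^^^^^^^^^^^^^^^^^^^^^^^
  File "go.py", line 8, in go
    print("xyz",d.round(1),"turn",(r.inv()*t).as_rotvec().round(3),"clk",s["clock"].round(2))
                                                                         ^^^^^^^^^^^^^^^^
AttributeError: 'float' object has no attribute 'round'
Traceback (most recent call last):
  File "go.py", line 9, in <module>
    if __name__=="__main__": go(*map(float,sys.argv[1:]))
                             ~~^^^^^^^^^^^^^^^^^^^^^^^^^^
  File "go.py", line 8, in go
    print("xyz",d.round(1),"turn",(r.inv()*t).as_rotvec().round(3),"clk",s["clock"].round(2))
                                                                         ^^^^^^^^^^^^^^^^
AttributeError: 'float' object has no attribute 'round'
```

```bash
sed -i 's/s\["clock"\].round(2)/s["clock"]/' go.py
python3 go.py 450 -200 230 1.6
```

```text
xyz [ 378.8 -259.9    1. ] turn [-1.000e-03 -1.000e-03 -1.325e+00] clk 0.1
```

Request:
{"name": "apply_moves", "arguments": {"rows": [{"xyz":[379,-260,0],"turn":[0,0,-1.325],"grip":1},{"xyz":[379,-260,0],"turn":[0,0,-1.325],"grip":1},{"xyz":[379,-260,0],"turn":[0,0,-1.325],"grip":1},{"xyz":[379,-260,0],"turn":[0,0,-1.325],"grip":1},{"xyz":[379,-260,0],"turn":[0,0,-1.325],"grip":1},{"xyz":[379,-260,0],"turn":[0,0,-1.325],"grip":1},{"xyz":[379,-260,0],"turn":[0,0,-1.325],"grip":1},{"xyz":[379,-260,0],"turn":[0,0,-1.325],"grip":1},{"xyz":[379,-260,0],"turn":[0,0,-1.325],"grip":1},{"xyz":[379,-260,0],"turn":[0,0,-1.325],"grip":1},{"xyz":[379,-260,0],"turn":[0,0,-1.325],"grip":1},{"xyz":[379,-260,0],"turn":[0,0,-1.325],"grip":1}]}}

```text
clock: 1.1
tcp_pos: [0.4533, -0.195, 0.231]
orientation: [-0.0, 0.693, 0.721, 0.001]
wrist_force: [0.3, -0.7, -0.4]
finger_gap: 0.085
grip_force: 0.0
```

```bash
python3 go.py 480 120 230 2.6
```

```text
xyz [313.6  39.2   1.7] turn [ 0.002 -0.001 -0.989] clk 1.1
```

Request:
{"name": "apply_moves", "arguments": {"rows": [{"xyz":[314,39,0],"turn":[0,0,-1.0],"grip":1},{"xyz":[314,39,0],"turn":[0,0,-1.0],"grip":1},{"xyz":[314,39,0],"turn":[0,0,-1.0],"grip":1},{"xyz":[314,39,0],"turn":[0,0,-1.0],"grip":1},{"xyz":[314,39,0],"turn":[0,0,-1.0],"grip":1},{"xyz":[314,39,0],"turn":[0,0,-1.0],"grip":1},{"xyz":[314,39,0],"turn":[0,0,-1.0],"grip":1},{"xyz":[314,39,0],"turn":[0,0,-1.0],"grip":1},{"xyz":[314,39,0],"turn":[0,0,-1.0],"grip":1}]}}

```text
clock: 1.85
tcp_pos: [0.4799, 0.1185, 0.2309]
orientation: [-0.0, 0.263, 0.965, 0.001]
wrist_force: [-0.3, -0.8, 1.2]
finger_gap: 0.0857
grip_force: 0.0
```

```bash
python3 go.py 459 378 190 3.06
```

```text
xyz [149.6 213.1  41.2] turn [ 0.001 -0.001 -0.45 ] clk 1.85
```

Request:
{"name": "apply_moves", "arguments": {"rows": [{"xyz":[150,213,41],"turn":[0,0,-0.45],"grip":1},{"xyz":[150,213,41],"turn":[0,0,-0.45],"grip":1},{"xyz":[150,213,41],"turn":[0,0,-0.45],"grip":1},{"xyz":[150,213,41],"turn":[0,0,-0.45],"grip":1},{"xyz":[150,213,41],"turn":[0,0,-0.45],"grip":1},{"xyz":[150,213,41],"turn":[0,0,-0.45],"grip":1},{"xyz":[150,213,41],"turn":[0,0,-0.45],"grip":1},{"xyz":[150,213,41],"turn":[0,0,-0.45],"grip":1},{"xyz":[150,213,41],"turn":[0,0,-0.45],"grip":1}]}}

```text
clock: 2.6
tcp_pos: [0.4612, 0.3739, 0.1894]
orientation: [-0.001, 0.046, 0.999, -0.001]
wrist_force: [0.1, -0.2, 0.2]
finger_gap: 0.085
grip_force: 0.0
```

```bash
python3 - <<'E'
from h import *
from workcell import env, imaging
d=imaging.read_camera("wrist"); cv2.imwrite("pics/w1.png",d["color"]); np.savez("w1.npz",**d)
P=pts(d); Z=P[...,2]; near=np.hypot(P[...,0]-.459,P[...,1]-.378)<.075
for a,b in ((.035,.056),(.008,.056),(.008,.03)):
    m=near&(Z>a)&(Z<b)&(d["z_map"]>0); print(m.sum(),rect(P,m),np.percentile(Z[m],[5,50,95]).round(4))
print(env.get_state()["tcp_pos"])
E
```

```text
2915 (array([457.5, 376.6]), array([29.5, 96. ]), np.float32(3.065)) [0.0447 0.047  0.0483]
2945 (array([457.4, 376.9]), array([32.1, 96.1]), np.float32(3.053)) [0.0443 0.047  0.0483]
24 (array([451.6, 377.3]), array([32.1, 84.5]), np.float32(3.056)) [0.0081 0.0085 0.0158]
[0.46154937 0.37315476 0.18991352]
```

View pics/w1.png

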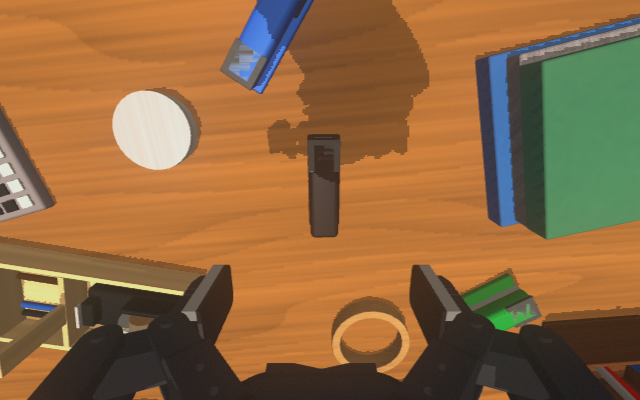

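The wrist view shows the black stapler alone at (324,186), and the gripper is square to it. I'll descend.

```bash
python3 go.py 458 377 24 3.062
```

```text
xyz [  3.8   3.7 165.9] turn [-0.001 -0.001 -0.013] clk 2.65
```

Request:
{"name": "apply_moves", "arguments": {"rows": [{"xyz":[3,3,40],"turn":[0,0,-0.013],"grip":1},{"xyz":[3,3,75],"turn":[0,0,-0.013],"grip":1},{"xyz":[3,3,100],"turn":[0,0,-0.013],"grip":1},{"xyz":[3,3,100],"turn":[0,0,-0.013],"grip":1},{"xyz":[3,3,100],"turn":[0,0,-0.013],"grip":1}]}}

```text
clock: 3.07
tcp_pos: [0.4584, 0.3753, 0.0898]
orientation: [-0.001, 0.041, 0.999, -0.001]
wrist_force: [0.1, -1.1, 0.0]
finger_gap: 0.0855
grip_force: 0.0
```

```bash
python3 go.py 458 377 24 3.062
```

```text
xyz [ 0.4  1.8 65.8] turn [-0.002 -0.002 -0.002] clk 3.0667
```

Request:
{"name": "apply_moves", "arguments": {"rows": [{"xyz":[0,1.5,30],"turn":[0,0,0],"grip":1},{"xyz":[0,1.5,50],"turn":[0,0,0],"grip":1},{"xyz":[0,1.5,62],"turn":[0,0,0],"grip":1},{"xyz":[0,1.5,66],"turn":[0,0,0],"grip":1},{"xyz":[0,1.5,66],"turn":[0,0,0],"grip":1},{"xyz":[0,1.5,66],"turn":[0,0,0],"grip":0.1},{"xyz":[0,1.5,66],"turn":[0,0,0],"grip":0.1},{"xyz":[0,1.5,66],"turn":[0,0,0],"grip":0.1},{"xyz":[0,1.5,66],"turn":[0,0,0],"grip":0.1},{"xyz":[0,1.5,66],"turn":[0,0,0],"grip":0.1},{"xyz":[0,1.5,66],"turn":[0,0,0],"grip":0.1},{"xyz":[0,1.5,66],"turn":[0,0,0],"grip":0.1}], "force": 50}}

```text
clock: 4.07
tcp_pos: [0.4595, 0.3794, 0.0252]
orientation: [0.001, 0.039, 0.999, 0.0]
wrist_force: [-0.5, -0.9, 5.9]
finger_gap: 0.0272
grip_force: 51.6
```

Gripped on the 28 mm arm. I'll lift, then go to the notes bay.

Request:
{"name": "apply_moves", "arguments": {"rows": [{"xyz":[0,0,-20],"turn":[0,0,0],"grip":0.1},{"xyz":[0,0,-60],"turn":[0,0,0],"grip":0.1},{"xyz":[0,0,-100],"turn":[0,0,0],"grip":0.1},{"xyz":[0,0,-140],"turn":[0,0,0],"grip":0.1},{"xyz":[0,0,-175],"turn":[0,0,0],"grip":0.1},{"xyz":[0,0,-175],"turn":[0,0,0],"grip":0.1},{"xyz":[0,0,-175],"turn":[0,0,0],"grip":0.1}]}}

```text
clock: 4.65
tcp_pos: [0.46, 0.3801, 0.2016]
orientation: [0.002, 0.039, 0.999, 0.001]
wrist_force: [-0.5, 0.2, -2.5]
finger_gap: 0.0274
grip_force: 50.7
```

```bash
python3 go.py 500 140 210 2.0; python3 - <<'E'
from h import *
from workcell import imaging,env
print(env.get_state()["finger_gap"])
d=imaging.read_camera("wrist"); cv2.imwrite("pics/w2.png",d["color"])
E
```

```text
xyz [ -58.7 -236.2   -8.9] turn [0.005 0.002 1.063] clk 4.65
0.027368015193456906
```

View pics/w2.png

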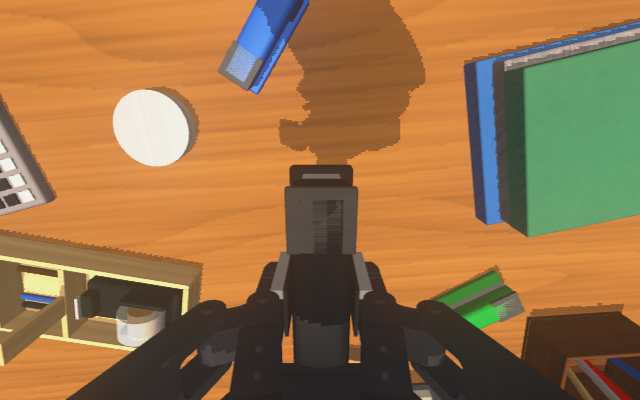

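The wrist view shows the stapler held straight, with its front at (322,175).

Request:
{"name": "apply_moves", "arguments": {"rows": [{"xyz":[-59,-236,-9],"turn":[0,0,1.063],"grip":0.1},{"xyz":[-59,-236,-9],"turn":[0,0,1.063],"grip":0.1},{"xyz":[-59,-236,-9],"turn":[0,0,1.063],"grip":0.1},{"xyz":[-59,-236,-9],"turn":[0,0,1.063],"grip":0.1},{"xyz":[-59,-236,-9],"turn":[0,0,1.063],"grip":0.1},{"xyz":[-59,-236,-9],"turn":[0,0,1.063],"grip":0.1},{"xyz":[-59,-236,-9],"turn":[0,0,1.063],"grip":0.1},{"xyz":[-59,-236,-9],"turn":[0,0,1.063],"grip":0.1},{"xyz":[-59,-236,-9],"turn":[0,0,1.063],"grip":0.1},{"xyz":[-59,-236,-9],"turn":[0,0,1.063],"grip":0.1}]}}

```text
clock: 5.53
tcp_pos: [0.4975, 0.1386, 0.2056]
orientation: [-0.002, 0.541, 0.841, -0.002]
wrist_force: [-0.2, 0.2, -2.1]
finger_gap: 0.027
grip_force: 50.8
```

```bash
python3 go.py 537 -68 200 1.303; python3 - <<'E'
from h import *
d=dict(np.load("top0.npz")); P=pts(d); Z=P[...,2]; c=d["color"].astype(int)
m=win((Z>.008)&(Z<.025)&(c.min(-1)>150)&(np.ptp(c,axis=-1)<35),335,395,170,220); print(m.sum(),rect(P,m))
E
```

```text
xyz [-204.4  -49.5    5.5] turn [-0.005  0.     0.694] clk 5.5333
834 (array([532.3, -68.9]), array([103.1,  76.5]), np.float32(1.301))
```

Request:
{"name": "apply_moves", "arguments": {"rows": [{"xyz":[-204,-52,0],"turn":[0,0,0.694],"grip":0.1},{"xyz":[-204,-52,0],"turn":[0,0,0.694],"grip":0.1},{"xyz":[-204,-52,0],"turn":[0,0,0.694],"grip":0.1},{"xyz":[-204,-52,0],"turn":[0,0,0.694],"grip":0.1},{"xyz":[-204,-52,0],"turn":[0,0,0.694],"grip":0.1},{"xyz":[-204,-52,0],"turn":[0,0,0.694],"grip":0.1},{"xyz":[-204,-52,0],"turn":[0,0,0.694],"grip":0.1},{"xyz":[-204,-52,0],"turn":[0,0,0.694],"grip":0.1},{"xyz":[-204,-52,0],"turn":[0,0,0.694],"grip":0.1}]}}

```text
clock: 6.28
tcp_pos: [0.5358, -0.0666, 0.2072]
orientation: [-0.001, 0.793, 0.609, -0.001]
wrist_force: [-0.6, 0.0, -2.0]
finger_gap: 0.0269
grip_force: 50.8
```

```bash
python3 - <<'E'
from h import *
from go import go
from workcell import imaging,env
d=imaging.read_camera("wrist"); cv2.imwrite("pics/w3.png",d["color"]); P=pts(d); Z=P[...,2]
print(env.get_state()["tcp_pos"])
m=(Z>.032)&(Z<.046)&(abs(P[...,0]-.566)<.15)&(abs(P[...,1]-.036)<.22)&(d["color"].astype(int)[...,2]>d["color"].astype(int)[...,0]+20); print(m.sum(),rect(P,m))
go(535,-68,130,1.301)
E
```

```text
[ 0.53599268 -0.06631215  0.20753509]
4820 (array([548.8, -21.4]), array([243.1, 106.2]), np.float32(1.3))
xyz [-1.9 -0.4 77.5] turn [-0.002 -0.     0.009] clk 6.3333
```

View pics/w3.png

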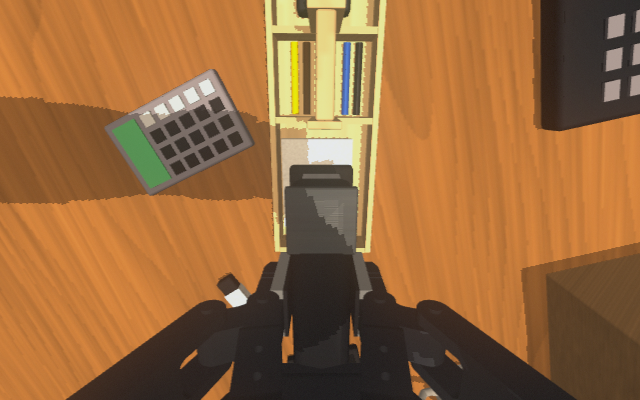

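The wrist view shows the stapler in line with the caddy, over the notes bay (pad at (330,152)). I'll lower it.

Request:
{"name": "apply_moves", "arguments": {"rows": [{"xyz":[-2,0,40],"turn":[0,0,0.009],"grip":0.1},{"xyz":[-2,0,78],"turn":[0,0,0.009],"grip":0.1},{"xyz":[-2,0,110],"turn":[0,0,0.009],"grip":0.1},{"xyz":[-2,0,130],"turn":[0,0,0.009],"grip":0.1},{"xyz":[-2,0,145],"turn":[0,0,0.009],"grip":0.1},{"xyz":[-2,0,155],"turn":[0,0,0.009],"grip":0.1},{"xyz":[-2,0,155],"turn":[0,0,0.009],"grip":0.1},{"xyz":[-2,0,155],"turn":[0,0,0.009],"grip":0.1}]}}

```text
clock: 7.0
tcp_pos: [0.5361, -0.0689, 0.0534]
orientation: [-0.0, 0.796, 0.605, -0.0]
wrist_force: [1.2, -0.9, -2.0]
finger_gap: 0.0268
grip_force: 50.8
```

```bash
python3 go.py 535 -68 41 1.301
```

```text
xyz [ 0.5 -1.3 12.4] turn [-0.     0.    -0.002] clk 7.0
```

Request:
{"name": "apply_moves", "arguments": {"rows": [{"xyz":[0,-1,4],"turn":[0,0,0],"grip":0.1},{"xyz":[0,-1,7],"turn":[0,0,0],"grip":0.1},{"xyz":[0,-1,9.5],"turn":[0,0,0],"grip":0.1},{"xyz":[0,-1,11],"turn":[0,0,0],"grip":0.1},{"xyz":[0,-1,12],"turn":[0,0,0],"grip":0.1},{"xyz":[0,-1,12],"turn":[0,0,0],"grip":0.1},{"xyz":[0,-1,12],"turn":[0,0,0],"grip":0.1}]}}

```text
clock: 7.58
tcp_pos: [0.5353, -0.0696, 0.0414]
orientation: [0.0, 0.797, 0.604, 0.0]
wrist_force: [0.5, -0.4, -2.0]
finger_gap: 0.027
grip_force: 50.9
```

Request:
{"name": "apply_moves", "arguments": {"rows": [{"xyz":[0,0,0.7],"turn":[0,0,0],"grip":0.1},{"xyz":[0,0,1.4],"turn":[0,0,0],"grip":0.1},{"xyz":[0,0,1.4],"turn":[0,0,0],"grip":0.1}]}}

```text
clock: 7.83
tcp_pos: [0.5353, -0.0696, 0.0412]
orientation: [0.0, 0.797, 0.604, 0.0]
wrist_force: [-2.8, 1.3, 8.3]
finger_gap: 0.0274
grip_force: 52.1
```

Contact at 8 N. I'll open partway and rise.

Request:
{"name": "apply_moves", "arguments": {"rows": [{"xyz":[0,0,-0.5],"turn":[0,0,0],"grip":0.6},{"xyz":[0,0,-0.5],"turn":[0,0,0],"grip":0.6},{"xyz":[0,0,-0.5],"turn":[0,0,0],"grip":0.6},{"xyz":[0,0,-0.5],"turn":[0,0,0],"grip":0.6},{"xyz":[0,0,-0.5],"turn":[0,0,0],"grip":0.6},{"xyz":[0,0,-20],"turn":[0,0,0],"grip":0.6},{"xyz":[0,0,-50],"turn":[0,0,0],"grip":0.6},{"xyz":[0,0,-90],"turn":[0,0,0],"grip":0.8},{"xyz":[0,0,-130],"turn":[0,0,0],"grip":1},{"xyz":[0,0,-160],"turn":[0,0,0],"grip":1},{"xyz":[0,0,-160],"turn":[0,0,0],"grip":1},{"xyz":[0,0,-160],"turn":[0,0,0],"grip":1}]}}

```text
clock: 8.83
tcp_pos: [0.5367, -0.0699, 0.202]
orientation: [0.002, 0.797, 0.604, 0.001]
wrist_force: [0.5, 0.1, -1.2]
finger_gap: 0.0855
grip_force: 0.0
```

```bash
python3 - <<'E'
from h import *
from go import go
from workcell import imaging,env
d=imaging.read_camera("wrist"); cv2.imwrite("pics/w4.png",d["color"]); P=pts(d); Z=P[...,2]
w=(abs(P[...,0]-.566)<.15)&(abs(P[...,1]-.036)<.22)
dark=d["color"].max(-1)<110
for n,m in (("caddy",w&(Z>.032)&(Z<.046)&(~dark)),("handle",w&(Z>.1)&(Z<.13)&~dark),("stapler",w&dark&(Z>.05)&(Z<.075)&(P[...,1]<-.0))):
    print(n,m.sum(),rect(P,m),np.percentile(Z[m],[5,50,95]).round(4))
go(564,35,150,1.301)
E
```

```text
caddy 5150 (array([548. , -24.3]), array([237.5, 106.2]), np.float32(1.3)) [0.0356 0.039  0.0403]
handle 2752 (array([563.8,  32.1]), array([78.4, 25.2]), np.float32(1.297)) [0.1125 0.114  0.1153]
stapler 2308 (array([534.5, -68.9]), array([96.9, 28.6]), np.float32(1.29)) [0.0601 0.0628 0.0641]
xyz [108.4  -0.9  50.1] turn [ 0.001  0.    -0.004] clk 8.8833
```

View pics/w4.png

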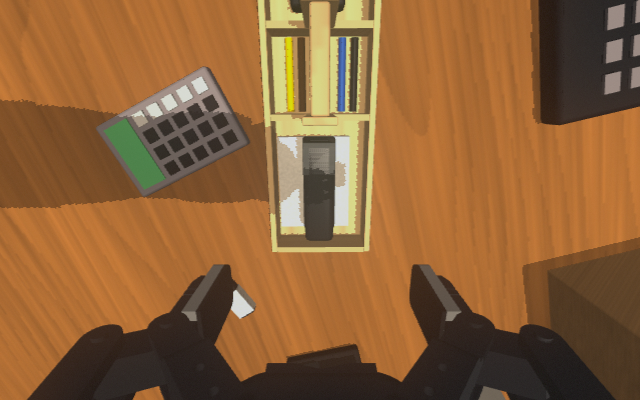

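The wrist view shows the stapler upright on the pad at (319,188), clear of the walls, and the handle bar at (319,60). I'll go above the handle.

Request:
{"name": "apply_moves", "arguments": {"rows": [{"xyz":[40,-1,0],"turn":[0,0,0],"grip":1},{"xyz":[80,-1,10],"turn":[0,0,0],"grip":1},{"xyz":[108,-1,35],"turn":[0,0,0],"grip":1},{"xyz":[108,-1,50],"turn":[0,0,0],"grip":1},{"xyz":[108,-1,50],"turn":[0,0,0],"grip":1},{"xyz":[108,-1,50],"turn":[0,0,0],"grip":1}]}}

```text
clock: 9.38
tcp_pos: [0.5613, 0.0351, 0.1473]
orientation: [-0.002, 0.797, 0.604, -0.002]
wrist_force: [0.1, -0.8, 0.0]
finger_gap: 0.0851
grip_force: 0.0
```

```bash
python3 go.py 564.5 35 85 1.301
```

```text
xyz [ 0.9  3.4 62.3] turn [-0.006  0.001 -0.003] clk 9.3833
```

Request:
{"name": "apply_moves", "arguments": {"rows": [{"xyz":[0,1.5,25],"turn":[0,0,0],"grip":1},{"xyz":[0,1.5,45],"turn":[0,0,0],"grip":1},{"xyz":[0,1.5,57],"turn":[0,0,0],"grip":1},{"xyz":[0,1.5,63],"turn":[0,0,0],"grip":1},{"xyz":[0,1.5,63],"turn":[0,0,0],"grip":0.6},{"xyz":[0,1.5,63],"turn":[0,0,0],"grip":0.6}]}}

```text
clock: 9.88
tcp_pos: [0.5652, 0.0336, 0.0876]
orientation: [0.0, 0.797, 0.603, 0.0]
wrist_force: [0.6, -0.2, 0.0]
finger_gap: 0.0635
grip_force: 0.0
```

```bash
python3 go.py 564.5 35 85 1.301
```

```text
xyz [ 1.2 -1.1  2.6] turn [ 0.001  0.    -0.005] clk 9.8833
```

Request:
{"name": "apply_moves", "arguments": {"rows": [{"xyz":[1,-1,2.5],"turn":[0,0,0],"grip":0.4},{"xyz":[1,-1,2.5],"turn":[0,0,0],"grip":0.3},{"xyz":[1,-1,2.5],"turn":[0,0,0],"grip":0.2},{"xyz":[1,-1,2.5],"turn":[0,0,0],"grip":0.1},{"xyz":[1,-1,2.5],"turn":[0,0,0],"grip":0},{"xyz":[1,-1,2.5],"turn":[0,0,0],"grip":0},{"xyz":[1,-1,2.5],"turn":[0,0,0],"grip":0},{"xyz":[1,-1,2.5],"turn":[0,0,0],"grip":0},{"xyz":[1,-1,2.5],"turn":[0,0,0],"grip":0}], "force": 110}}

```text
clock: 10.63
tcp_pos: [0.5653, 0.0354, 0.0851]
orientation: [0.001, 0.797, 0.604, 0.001]
wrist_force: [4.0, -0.9, 4.7]
finger_gap: 0.0121
grip_force: 107.9
```

Firm on the bar. I'll lift slowly.

Request:
{"name": "apply_moves", "arguments": {"rows": [{"xyz":[0,0,-3],"turn":[0,0,0],"grip":0},{"xyz":[0,0,-7],"turn":[0,0,0],"grip":0},{"xyz":[0,0,-13],"turn":[0,0,0],"grip":0},{"xyz":[0,0,-19],"turn":[0,0,0],"grip":0},{"xyz":[0,0,-24],"turn":[0,0,0],"grip":0},{"xyz":[0,0,-28],"turn":[0,0,0],"grip":0},{"xyz":[0,0,-30],"turn":[0,0,0],"grip":0},{"xyz":[0,0,-30],"turn":[0,0,0],"grip":0},{"xyz":[0,0,-30],"turn":[0,0,0],"grip":0}]}}

```text
clock: 11.38
tcp_pos: [0.5642, 0.0356, 0.1145]
orientation: [0.0, 0.797, 0.604, 0.0]
wrist_force: [-0.1, -0.8, -8.3]
finger_gap: 0.0122
grip_force: 107.5
```

```bash
cat > chk.py <<'E'
from h import *
import sys
from workcell import imaging,env
s=env.get_state(); print(s["ft_torque"],s["orientation"]); z0=s["tcp_pos"][2]-.085
d=imaging.read_camera("top"); cv2.imwrite(f"pics/{sys.argv[1]}.png",d["color"]); P=pts(d); Z=P[...,2]
a=np.array([np.cos(1.301),np.sin(1.301)]); r=P[...,:2]-[.565,.036]; l=r@a; t=r@[a[1],-a[0]]
for n,m in (("-y end",(abs(l+.177)<.006)),("+y end",abs(l-.177)<.006),("-x",(abs(t+.05)<.006)&(abs(l)<.17)),("+x",(abs(t-.05)<.006)&(abs(l)<.17))):
    m=m&(abs(t)<.056)&(abs(Z-.04-z0)<.025); print(n,m.sum(),np.percentile(Z[m]*1000,[50,80,95]).round(1) if m.any() else 0)
E
python3 chk.py t1
```

```text
[ 0.02903451 -0.06258913  0.0003887 ] [9.19760373e-05 7.97051113e-01 6.03911842e-01 5.65869812e-05]
-y end 120 [68.  70.3 72.3]
+y end 141 [68.3 70.6 73.4]
-x 126 [68.1 71.1 72.1]
+x 201 [66.5 70.1 72.2]
```

Level, and the full weight is off the desk. I'll lift the rest to 10 cm.

Request:
{"name": "apply_moves", "arguments": {"rows": [{"xyz":[0,0,-4],"turn":[0,0,0],"grip":0},{"xyz":[0,0,-12],"turn":[0,0,0],"grip":0},{"xyz":[0,0,-22],"turn":[0,0,0],"grip":0},{"xyz":[0,0,-34],"turn":[0,0,0],"grip":0},{"xyz":[0,0,-46],"turn":[0,0,0],"grip":0},{"xyz":[0,0,-57],"turn":[0,0,0],"grip":0},{"xyz":[0,0,-65],"turn":[0,0,0],"grip":0},{"xyz":[0,0,-70],"turn":[0,0,0],"grip":0},{"xyz":[0,0,-71],"turn":[0,0,0],"grip":0},{"xyz":[0,0,-71],"turn":[0,0,0],"grip":0},{"xyz":[0,0,-71],"turn":[0,0,0],"grip":0},{"xyz":[0,0,-71],"turn":[0,0,0],"grip":0}]}}

```text
clock: 12.43
tcp_pos: [0.5636, 0.0356, 0.1846]
orientation: [-0.0, 0.797, 0.604, -0.001]
wrist_force: [-0.1, 0.6, -7.5]
finger_gap: 0.0123
grip_force: 107.6
```

Request:
{"name": "apply_moves", "arguments": {"rows": [{"xyz":[0,0,0],"turn":[0,0,0],"grip":0},{"xyz":[0,0,0],"turn":[0,0,0],"grip":0},{"xyz":[0,0,0],"turn":[0,0,0],"grip":0},{"xyz":[0,0,0],"turn":[0,0,0],"grip":0},{"xyz":[0,0,0],"turn":[0,0,0],"grip":0},{"xyz":[0,0,0],"turn":[0,0,0],"grip":0}]}}

```text
clock: 12.93
tcp_pos: [0.5642, 0.0356, 0.1853]
orientation: [0.0, 0.797, 0.604, -0.0]
wrist_force: [0.8, -0.5, -7.1]
finger_gap: 0.0126
grip_force: 107.6
```

```bash
python3 chk.py t2; python3 - <<'E'
from workcell import imaging
import cv2
cv2.imwrite("pics/s2.png",imaging.read_camera("scene")["color"][120:300,200:480].repeat(2,0).repeat(2,1))
E
```

```text
[ 0.08190528  0.06532052 -0.03591783] [ 2.37648015e-05  7.97043258e-01  6.03922215e-01 -3.99141589e-05]
-y end 142 [138.6 141.1 143.1]
+y end 162 [138.5 141.6 143.6]
-x 147 [138.2 141.2 142.4]
+x 230 [137.8 141.  143. ]
```

View pics/s2.png

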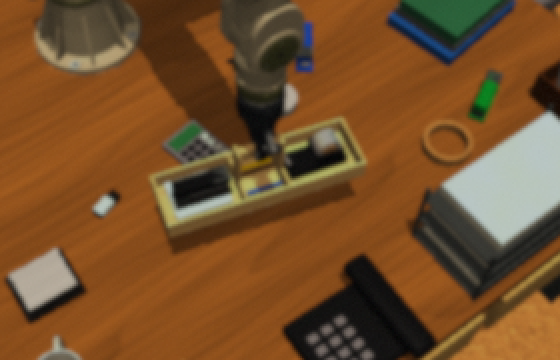

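The scene view shows the caddy in the air and level. The stapler is on the notes at (203,190) and the tape is at (320,150). Bystanders look undisturbed.

```bash
python3 -c "
from workcell import ticket
print(ticket.hand_in())"
```

```text
the job is handed in; nothing more can be done
None
```

The stapler is set down on the notes pad and released, and the caddy is held level and steady about 10 cm above the desk with everything still in it; the job is handed in at about 13 s.

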